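# Clear the rasp off the assembly stand and close the plaster mould

## Robot

A 6-joint arm with a two-finger parallel gripper is mounted at the origin on the work surface. World frame = base frame: x ahead of the robot, y to its left, z up, the work surface at z = 0. Lengths are in m, angles in rad, forces in N, time in s.
With the tool pointing down it reaches from about 0.375 to 0.975 m from the base axis. Payload 3.8 kg.
Tool frame: the origin (TCP) lies between the finger pads; the fingertips stand 19 mm ahead of it and the grasp point (between the pads) is the TCP; z points along the fingers, x is the direction in which the jaws open and shut, and the axes are right-handed (so a half turn about z gives the same grasp; the last joint's range is limited). The gripper opens to 85 mm and grips with 20 to 120 N. Pads are 22 mm wide; open, the fingers measure 114 mm over their backs; the gripper's body (76 mm by 85 mm) begins 54 mm behind the grasp point. The pads swing forward as they close: fully open they stand 13 mm farther back than shut.
Start: joints at [1.216, 0.264, 1.604, -0, 1.274, -0.037], TCP at [0.211, 0.641, 0.25] pointing down, gripper open.
Joint ranges: [-2.63, 2.63], [-0.94, 2.18], [0.31, 2.57], [-1.31, 4.45], [0, 2.66], [-2.55, 2.55]. Speed limits (rad/s): [2.57, 2.57, 3.14, 3.14, 3.14, 3.14].

## Interface

Orientations are given as a unit quaternion [x, y, z, w].
In Python, from bench import manip gives the robot as it stands.
- The arm moves only by the tool play_rows, never from a script. Its argument "plan" is text: rows parted by semicolons, each of 7 numbers parted by spaces: the opening, from 0 (shut) to 1 (fully open), then the shift along the tool's x, y, z in m, then the turn, a rotation vector about the tool's x, y, z in rad. A call has exactly 5 rows; each row is the pose to reach, as a shift and turn from the pose measured when the call began, along the tool's axes at that moment; what a row does not reach only later rows make up. A row lasts 1/8 s, in which the tool goes at most 62.5 mm and 10.7 degrees, less where a joint would pass 70% of its speed; a pose out of reach is approached as far as the arm can. A call with a gripper value outside its range is refused whole. The fingers move at their own pace and stop on an object; the grip force is fixed at half the most. Time passes only in rows, so rows that repeat a pose let the fingers close, or fill a call up. It gives the time, the measured TCP pose, the force and the opening at its end, in the units of the state.
- manip.get_state(): the state, without advancing time (a new reading comes with each control period).
- manip.read_camera(name): name is "scene" or "top" or "wrist"; returns a dict with "pixels" (480x640x3 uint8, blue, green, red), "fx", "fy", "cx", "cy" (pixels), "dist" ([k1, k2, p1, p2, k3] as OpenCV has them; the pictures are not rectified), "R" (3x3) and "t" (3): a world point X has camera coordinates R X + t; the wrist camera has in their place "tool_from_camera" (4x4, takes a point from camera to tool coordinates, whose origin is the TCP and whose axes are the tool frame's). Camera axes: x right, y down, z forward; pixel columns grow to the right and rows downward; lengths in m; the calibration is good to about 2 mm. A picture is of the moment at which its call begins: read the wrist's pose just before it. There is no depth.
- manip.finish_job(): hands the job in, once; it reports no verdict.
Trained networks look in a picture, given as the dict that the camera call returned (one of the last four; its "shot" number tells which), for a name from the list of things; names that differ only in an ending like _2 or _b are one class to them, and where a whole thing is asked for, a point or a joint stands for the part that bears it (a point fixed in the world has none). Each returns a list of dicts, best first, with "conf" (0 to 1); they miss things now and then, are a little off and sometimes report something else, mostly with a low value. They report only what shows in the picture. A call takes as long as a camera call. They do not tell look-alikes from the thing itself.
- manip.outline_of(query, picture): "mask" (480x640 bool, what is visible of it) and "position" ([row, column] in pixels, amid what is visible of it).
- manip.mark_of(query, picture): "position" ([row, column] in pixels: a listed point, or the origin of a listed thing).
The state is a dict: "time_s": time; "joints": joint angles; "dq": joint speeds; "effort": joint torques, N m; "position": TCP position; "tcp_rot": TCP orientation; "wrist_force": force on the tool from outside, world axes, zero at the start; "torque": the same for the moment, N m; "grip_width": finger opening in m.
Only numpy, scipy, OpenCV 4.12 (cv2) and the standard library are available. Lean on these libraries where they do the work, as an engineer would, in place of code of your own. Each camera call takes 0.05 s, during which the arm holds its last target. There are 200 camera calls.

## Task

A hand rasp was left lying in the open plaster mould on the sloping assembly stand: put it away first, lying flat in the steel tool tray. Then take the rectangular plaster mould top by its rib and lay it gently on the lower half in the stand, square between the two cheeks and down against the lower stop, keeping hold of it until it lies flat in its place. Let go, and leave the other things on the bench where they are.

Things in the scene. Friction and masses are not known exactly. Their poses are not given: they have to be found in the camera images.
- stand: Plywood assembly stand fixed to the bench, about 155 x 150 mm in plan, 90 mm high under the middle of the slope. Origin on the bench straight below the cradle's origin; its x axis points level, up-slope (away from the robot, give or take the yaw), z up. Position and yaw (up to 0.3 rad) vary.
- cradle: Sloping part of the stand, rising at 30 degrees away from the robot. Fixed in it: the lower half of a plaster mould, 130 mm (up-slope) x 100 x 35 mm, with a round cavity (57 mm wide, 20 deep). Origin: centre of its upper face, 90 mm above the bench; x up the slope, y across (level), z square out of the face. The mould top is home with its origin here and its x (either way round) and z along these.
- cradle_stop (a point): Middle of the lower stop's inner face, level with the lower half's face, 65 mm down-slope of the cradle's origin. The wooden stop (134 mm wide, 12 thick) and two cheeks (12 thick, inner faces 55 mm either side of the middle, from 40 mm down-slope to 60 mm up-slope of the cradle's origin) stand 10 mm proud of the face. The upper side is open. The mould top has 5 mm play to each cheek.
- rasp: Hand rasp: a wooden block 150 x 40 mm, 34 high, with a steel sole, and a knob (28 mm wide, 22 high) on top 54 mm from the middle towards +x. Origin: centre of the sole; x along it, z up. About 0.25 kg (varies). At first it lies on the lower half's face in the stand, x up-slope, lower end against the stop, up to 8 mm off the middle. Grasp across its 40 mm width.
- cap: The mould top: a rectangular plaster block 130 x 100 mm, 35 mm thick, with a grip rib 85 x 36 mm, 34 mm high, running along x on the middle of its top (69 mm high in all). Origin: centre of the underside; x along its length and rib, z up. About 0.55 kg (varies). At the start it lies flat on the bench at the left or right of the stand; the tool tray is on the other side.
- cap_rib (a point): Centre of the top face of the mould top's rib, 69 mm above its origin along its z.
- tray: Open steel tool tray fixed to the bench, 250 x 150 mm outside, 30 mm high, walls and floor 5 mm. Origin: centre of the underside; x along its length, z up.
- calipers: Bystander: dark steel calipers, 160 mm long, lying flat (10 mm high) between the robot and the stand. Origin at the middle, on the bench.
- ring_pattern: Bystander: flat plaster ring, 140 mm diameter, 22 mm high, beyond the stand. Origin: centre of the underside.
- mallet: Bystander: wooden hammer, 220 mm long, lying on the bench beyond on the right. Origin at the middle of its length.
- round_mould: Bystander: round plaster mould, 100 mm diameter, 64 mm high with its knob, beyond on the left. Origin: centre of the underside.
- jar: Bystander: plastic jar, 80 mm diameter, 110 mm high, far left. Origin: centre of the underside.
- blank: Bystander: plain plaster block 100 x 70 x 60 mm, far right. Origin: centre of the underside.
Things that resemble listed ones, but are neither listed nor needed, are in the scene too. Leave any blue, green or turquoise look-alike of the rasp alone.

How it is judged:
By the outcome, as a careful person would: the job done as asked, in the order asked, and still so for the second after the job is handed in, with the robot touching nothing.
It also fails if it takes over 61 s, if anything falls off the work surface, if the arm or the gripper's body presses on something with over 40 N, if the wrist force passes 120 N, or if a joint passes its speed limit or range.

## Working session

There is one attempt and no reset: what is moved stays moved. The work goes in short steps, Python scripts to look and compute and a tool call to move; the robot and the scene stay as the last step left them, time stands still between calls to the robot, and variables do not carry over. Pictures are saved under pics/ and viewed, about 8 in all and at most 12, crops included, and the job is handed in when it is done.

Besides the shell and the picture viewer there is one more tool, called after "Request:" in YAML: its name, and indented under it one key for each argument. play_rows: Moves the arm, as the interface text tells. Its arguments: {"type":"object","properties":{"plan":{"type":"string"}},"required":["plan"]}

```bash
mkdir -p pics; cat > h.py <<'E'
import numpy as np, cv2, json
from bench import manip
from scipy.spatial.transform import Rotation as Ro
def K(p): return np.array([[p['fx'],0,p['cx']],[0,p['fy'],p['cy']],[0,0,1.]]), np.array(p['dist'],float)
def cam(name):
    s=manip.get_state(); p=manip.read_camera(name)
    if name=='wrist':
        T=np.eye(4);T[:3,:3]=Ro.from_quat(s['tcp_rot']).as_matrix();T[:3,3]=s['position']
        M=np.linalg.inv(T@np.array(p['tool_from_camera'])); p['R']=M[:3,:3];p['t']=M[:3,3]
    return p
def ray(p,rc):
    k,d=K(p); u=cv2.undistortPoints(np.array([[[rc[1],rc[0]]]],float),k,d)[0,0]
    R=np.array(p['R']);t=np.array(p['t']); return -R.T@t, R.T@np.array([u[0],u[1],1])
def atz(p,rc,z):
    o,d=ray(p,rc); return o+d*(z-o[2])/d[2]
def proj(p,X):
    k,d=K(p); r,_=cv2.Rodrigues(np.array(p['R'])); return cv2.projectPoints(np.array(X,float).reshape(-1,3),r,np.array(p['t'],float),k,d)[0][:,0]
def tri(a,b):
    A=np.zeros((3,3));c=np.zeros(3)
    for o,d in(a,b):
        d=d/np.linalg.norm(d);P=np.eye(3)-np.outer(d,d);A+=P;c+=P@o
    return np.linalg.solve(A,c)
def save(p,n): cv2.imwrite('pics/'+n,p['pixels'])
E
python3 - <<'E'
from h import *
ps={}
for n in('top','scene'):
    p=cam(n);save(p,n+'0.png');ps[n]=p
    print(n, np.round(-np.array(p['R']).T@p['t'],3))
    for q in('rasp','cap','cap_rib','cradle','cradle_stop','tray','calipers','stand'):
        print(q,[(np.round(m['position']).tolist(),round(m['conf'],2)) for m in manip.mark_of(q,p)][:4],
          [np.round(atz(p,m['position'],0),3).tolist() for m in manip.mark_of(q,p)][:3])
print(manip.get_state())
E
```

```text
top [0.417 0.013 1.434]
rasp [([217.0, 301.0], 0.84), ([225.0, 308.0], 0.74), ([371.0, 198.0], 0.66), ([330.0, 397.0], 0.65)] [[0.589, 0.023, 0.0], [0.567, 0.005, 0.0], [0.197, 0.299, 0.0]]
cap [([258.0, 420.0], 0.85), ([245.0, 109.0], 0.22)] [[0.472, -0.287, 0.0], [0.53, 0.526, 0.0]]
cap_rib [([252.0, 429.0], 0.86), ([144.0, 291.0], 0.17)] [[0.489, -0.309, 0.0], [0.784, 0.044, 0.0]]
cradle [([225.0, 307.0], 0.61)] [[0.568, 0.008, 0.0]]
cradle_stop [([300.0, 308.0], 0.74), ([249.0, 313.0], 0.68)] [[0.373, 0.01, 0.0], [0.505, -0.007, 0.0]]
tray [([269.0, 184.0], 0.58)] [[0.46, 0.33, 0.0]]
calipers [([298.0, 309.0], 0.68)] [[0.376, 0.007, 0.0]]
stand [([226.0, 307.0], 0.94)] [[0.564, 0.007, 0.0]]
scene [ 0.988 -0.841  1.34 ]
rasp [([170.0, 294.0], 0.88), ([340.0, 175.0], 0.85), ([251.0, 346.0], 0.84), ([274.0, 226.0], 0.69)] [[0.188, 0.311, 0.0], [0.287, -0.465, 0.0], [0.546, 0.082, 0.0]]
cap [([329.0, 265.0], 0.9)] [[0.488, -0.297, 0.0]]
cap_rib [([316.0, 266.0], 0.75)] [[0.465, -0.261, 0.0]]
cradle [([252.0, 343.0], 0.68)] [[0.539, 0.074, 0.0]]
cradle_stop [([255.0, 325.0], 0.76), ([
[... 203 characters left out ...]
 0.0], [0.458, 0.333, 0.0]]
{'time_s': 1.7, 'joints': array([ 1.21614922e+00,  2.63908457e-01,  1.60400543e+00,  4.35037068e-06,
        1.27373005e+00, -3.69347105e-02]), 'dq': array([-0.00049032,  0.0011688 ,  0.00030867, -0.00052991,  0.00094742,
        0.00175046]), 'effort': array([ 5.41827776e-04, -5.15038526e+01, -3.67720199e+01, -1.55453868e-04,
        9.50181166e-04,  1.81247742e-05]), 'position': array([0.21088274, 0.64119401, 0.25027108]), 'tcp_rot': array([ 8.10060330e-01,  5.86346537e-01, -2.24710849e-05,  1.25304609e-05]), 'wrist_force': array([ 0.82002496,  0.01566135, -0.89676076]), 'torque': array([-0.0117245 , -0.03367089,  0.09024601]), 'grip_width': 0.08539708633073874}
```

View images.

View pics/top0.png

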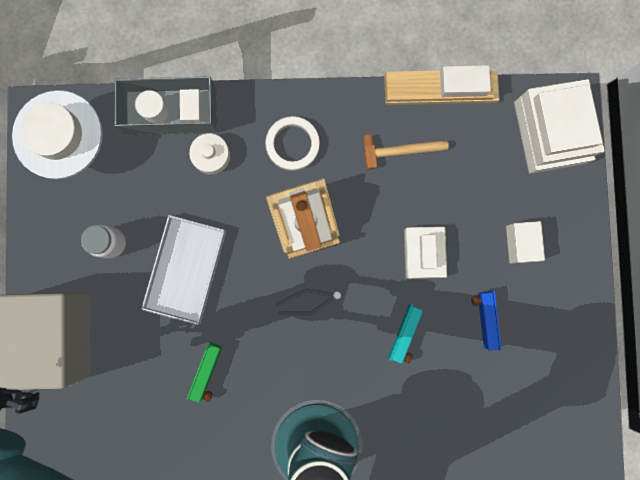

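View pics/scene0.png

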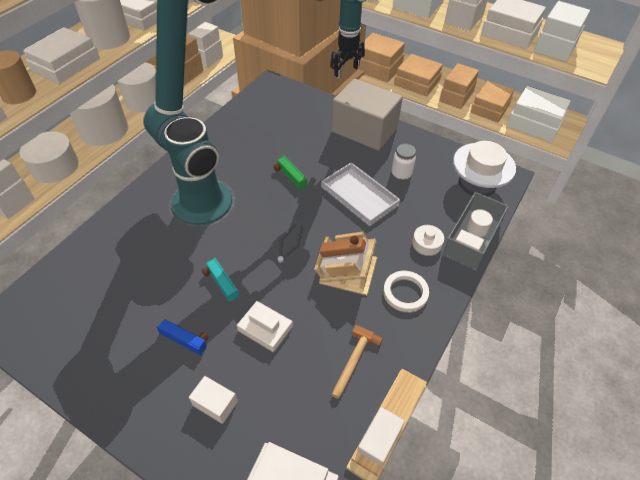

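```bash
cat > fit.py <<'E'
from h import *
from scipy.optimize import minimize
def box(x0,x1,y0,y1,z0,z1): return np.array([[x,y,z] for x in(x0,x1) for y in(y0,y1) for z in(z0,z1)],float)
def mask_fit(views,parts,pose,x0,step):
    """views: [(pic,mask)], parts: list of convex point sets, pose(x)->(R,t)"""
    def rend(p,x):
        R,t=pose(x); m=np.zeros((960,1280),np.uint8)
        for P in parts:
            h=cv2.convexHull((proj(p,P@R.T+t)*2+0.5).astype(np.float32)); cv2.fillConvexPoly(m,np.round(h*16).astype(np.int32),1,shift=4)
        return m>0
    big=[(p,cv2.resize(m.astype(np.uint8),(1280,960),interpolation=cv2.INTER_NEAREST)>0) for p,m in views]
    def cost(x): return sum(1-(a&m).sum()/max(1,(a|m).sum()) for p,m in big for a in[rend(p,x)])
    best=None
    for s in(1,-.6,.35):
        sim=np.vstack([x0]+[x0+np.eye(len(x0))[i]*step[i]*s for i in range(len(x0))])
        r=minimize(cost,x0,method='Nelder-Mead',options=dict(initial_simplex=sim,xatol=1e-4,fatol=1e-4,maxiter=250))
        x0=r.x
    return r.x,r.fun/len(views)
def flat(x): return Ro.from_euler('z',x[2]).as_matrix(), np.array([x[0],x[1],0])
def slope(x): # cradle frame at (x,y,.09) yaw
    return (Ro.from_euler('z',x[2])*Ro.from_euler('y',-np.pi/6)).as_matrix(), np.array([x[0],x[1],.09])
CAP=[box(-.065,.065,-.05,.05,0,.035),box(-.0425,.0425,-.018,.018,.035,.069)]
TRAY=[box(-.125,.125,-.075,.075,0,.03)]
RASP=[box(-.075,.075,-.02,.02,0,.034),box(.040,.068,-.014,.014,.034,.056)]
def best(q,p,near):
    o=[m for m in manip.outline_of(q,p) if np.hypot(*(np.array(m['position'])-near))<30]
    return o[0] if o else None
E
python3 - <<'E'
from fit import *
t=cam('top');s=cam('scene')
res={}
def get(q,nt,ns):
    v=[]
    for p,n,nm in((t,nt,'top'),(s,ns,'scene')):
        b=best(q,p,n); print(q,nm,b and (round(b['conf'],2),np.round(b['position']),b['mask'].sum()))
        if b: v.append((p,b['mask']))
    return v
v=get('cap',(252,425),(325,265)); 
for vv in (v,v[:1]): print('cap',mask_fit(vv,CAP,flat,np.array([.48,-.297,1.57]),[.01,.01,.1]),mask_fit(vv,CAP,flat,np.array([.48,-.297,0]),[.01,.01,.1]))
v=get('tray',(269,184),(193,360)); 
if v:
  x,c=mask_fit(v,TRAY,flat,np.array([.46,.33,-.2]),[.01,.01,.1]);print('tray',x,c)
v=get('rasp',(215,305),(250,343))
pose=lambda x:(slope(x)[0],slope(x)[1]+slope(x)[0]@np.array([.01,x[3],0]))
for vv in (v,v[:1],v[1:]):
  x,c=mask_fit(vv,RASP,lambda x:slope(x),np.array([.545,.01,.2]),[.01,.01,.1]);print('rasp as sloped frame',x,c)
v=get('stand',(226,307),(269,341))
np.savez('stand.npz',*[a[1] for a in v])
k=np.kron
a=cv2.resize(t['pixels'][165:275,250:350],None,fx=4,fy=4,interpolation=cv2.INTER_CUBIC)
b=cv2.resize(t['pixels'][210:320,395:495],None,fx=4,fy=4,interpolation=cv2.INTER_CUBIC)
cv2.imwrite('pics/c1.png',np.hstack([a,b]))
print(manip.get_state()['time_s'])
E
```

```text
cap top (0.85, array([254., 424.]), np.int64(1958))
cap scene (0.57, array([325., 263.]), np.int64(1573))
cap (array([ 0.48736558, -0.29559702,  1.13995318]), np.float64(0.300474807025135)) (array([ 0.48645965, -0.29599414,  0.00168513]), np.float64(0.07839654625914427))
cap (array([ 0.48694573, -0.29462636,  3.15296989]), np.float64(0.0840837328967372)) (array([ 0.48704226, -0.29480299,  0.00283289]), np.float64(0.08493982941932465))
tray top (0.63, array([272., 185.]), np.int64(5915))
tray scene (0.63, array([193., 360.]), np.int64(2609))
tray [ 0.46039359  0.32740943 -0.29501721] 0.029763735597331753
rasp top (0.7, array([218., 302.]), np.int64(1060))
rasp scene (0.6, array([248., 341.]), np.int64(758))
rasp as sloped frame [0.57500731 0.01423855 0.26020907] 0.12576433556743255
rasp as sloped frame [0.57744183 0.01419998 0.27323943] 0.05553047404063205
rasp as sloped frame [0.57204748 0.01674328 0.22646469] 0.12376811594202897
stand top (0.66, array([217., 297.]), np.int64(2839))
stand scene (0.84, array([268., 351.]), np.int64(2089))
2.2
```

View pics/c1.png

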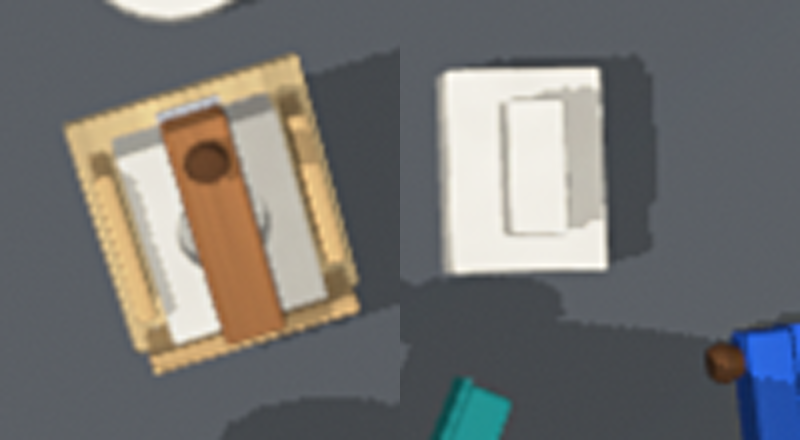

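```bash
cat > go.py <<'E'
from h import *
def tool(xang,pitch=0):
    "tool down with x at world angle xang; pitch>0: tool z leans up-slope (about yaw axis given by pitch=(ang,yaw))"
    x=np.array([np.cos(xang),np.sin(xang),0]);z=np.array([0,0,-1.])
    R=np.column_stack([x,np.cross(z,x),z])
    return R
def tilt(R,yaw,a): # cradle slope tilt: rotate about level cradle y by -a
    y=np.array([-np.sin(yaw),np.cos(yaw),0]); return Ro.from_rotvec(-a*y).as_matrix()@R
def rel(p,R,s=None):
    s=s or manip.get_state();R0=Ro.from_quat(s['tcp_rot']).as_matrix()
    print('pos',np.round(s['position'],4),'t',round(s['time_s'],2),'shift',np.round(R0.T@(np.array(p)-s['position']),4),'rv',np.round(Ro.from_matrix(R0.T@R).as_rotvec(),4), 'F',np.round(s['wrist_force'],1))
E
python3 - <<'E'
from fit import *; from go import *
yaw=.27; C=slope([.566,.010,yaw]); R=tilt(tool(np.pi/2+yaw),yaw,np.pi/6)
p=C[1]+C[0]@[.01,0,.15]
print(R.round(2),p); rel(p,R)
E
```

```text
[[-0.27  0.83  0.48]
 [ 0.96  0.23  0.13]
 [ 0.    0.5  -0.87]] [ 0.50206368 -0.0076949   0.22490381]
pos [0.2109 0.6412 0.2503] t 2.2 shift [-0.5254  0.4793  0.0254] rv [-0.5083  0.1539 -0.5742] F [ 1.7  0.2 -0.9]
```

Request:
play_rows:
  plan: "1 0 0 -0.06 0 0 0;1 0 0 -0.12 0 0 0;0.7 -0.05 0 -0.15 0 0 0;0.7 -0.11 0.02 -0.15 0 0 0;0.7 -0.17 0.04 -0.15 0 0 0"

```text
time_s: 2.82
position: [0.1956, 0.4674, 0.4012]
tcp_rot: [0.81, 0.587, 0.001, -0.0]
wrist_force: [1.4, -0.4, 0.0]
grip_width: 0.0597
```

```bash
python3 - <<'E'
from fit import *; from go import *
yaw=.27; C=slope([.566,.010,yaw]); R=tilt(tool(np.pi/2+yaw),yaw,np.pi/6)
rel(C[1]+C[0]@[.01,0,.15],R)
E
```

```text
pos [0.1956 0.4674 0.4012] t 2.83 shift [-0.3563  0.4391  0.1759] rv [-0.5072  0.1521 -0.5736] F [ 1.4 -0.4  0. ]
```

Request:
play_rows:
  plan: "0.7 -0.04 0.05 0.01 -0.1 0.03 -0.115;0.7 -0.08 0.1 0.02 -0.2 0.06 -0.23;0.7 -0.12 0.145 0.04 -0.3 0.09 -0.345;0.7 -0.16 0.19 0.06 -0.4 0.12 -0.46;0.7 -0.2 0.235 0.08 -0.507 0.152 -0.574"

```text
time_s: 3.45
position: [0.3505, 0.2147, 0.3252]
tcp_rot: [0.587, 0.768, 0.204, 0.154]
wrist_force: [0.7, -0.4, 1.2]
grip_width: 0.0593
```

```bash
python3 - <<'E'
from fit import *; from go import *
yaw=.27; C=slope([.566,.010,yaw]); R=tilt(tool(np.pi/2+yaw),yaw,np.pi/6)
rel(C[1]+C[0]@[.01,0,.15],R)
E
```

```text
pos [0.3505 0.2147 0.3252] t 3.45 shift [-0.2547  0.027   0.1299] rv [-0.0063 -0.0006 -0.0045] F [ 0.7 -0.4  1.2]
```

Request:
play_rows:
  plan: "0.7 -0.05 0.005 0.02 0 0 0;0.7 -0.11 0.01 0.05 0 0 0;0.7 -0.165 0.018 0.08 0 0 0;0.7 -0.22 0.024 0.11 0 0 0;0.7 -0.255 0.027 0.13 -0.006 0 -0.004"

```text
time_s: 4.08
position: [0.503, -0.0108, 0.2245]
tcp_rot: [0.586, 0.768, 0.206, 0.157]
wrist_force: [0.3, 0.1, 0.7]
grip_width: 0.0598
```

```bash
python3 - <<'E'
from fit import *; from go import *
p=cam('wrist')
v=[]
for q in('rasp','stand'):
    o=manip.outline_of(q,p); print(q,[(round(m['conf'],2),np.round(m['position']),m['mask'].sum()) for m in o])
    if q=='rasp': m=o[0]['mask']
print('marks',[(q,[(np.round(m['position']),round(m['conf'],2)) for m in manip.mark_of(q,p)]) for q in('cradle_stop','cradle')])
x,c=mask_fit([(p,m)],RASP,lambda x:slope(x),np.array([.575,.0125,.27]),[.01,.01,.1]);print('rasp fit',x,c)
im=p['pixels'].copy()
def draw(pts,R,t,col): 
    for P in pts:
        h=cv2.convexHull(proj(p,P@R.T+t).astype(np.float32)).astype(int);cv2.polylines(im,[h],True,col,1)
R,t=slope(x);draw(RASP,R,t,(0,255,0))
R,t=slope([.566,.010,.27]);draw([box(-.065,.065,-.05,.05,0,0),box(-.04,.06,-.067,-.055,0,.01),box(-.04,.06,.055,.067,0,.01),box(-.077,-.065,-.067,.067,0,.01)],R,t,(255,0,0))
cv2.imwrite('pics/w1.png',im); cv2.imwrite('pics/w1raw.png',p['pixels'])
np.savez('w1.npz',R=p['R'],t=p['t'],k=[p['fx'],p['fy'],p['cx'],p['cy']],d=p['dist'])
rel(R@[0,0,0]+t,R@np.diag([1,1,1]))
E
```

```text
rasp [(0.66, array([233., 332.]), np.int64(15941)), (0.18, array([325., 486.]), np.int64(3697))]
stand [(0.92, array([193., 296.]), np.int64(33358))]
marks [('cradle_stop', [(array([118., 329.]), 0.71)]), ('cradle', [])]
rasp fit [0.57648739 0.01357607 0.27551361] 0.033553162648308654
pos [ 0.5019 -0.0079  0.2247] t 4.33 shift [ 0.     -0.0096  0.15  ] rv [ 2.2220e+00  2.2191e+00 -2.0000e-04] F [ 1.  -0.1  0.9]
```

View pics/w1.png

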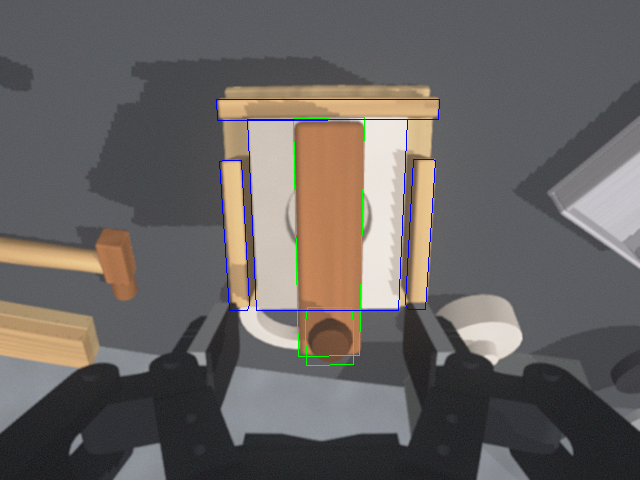

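Request:
play_rows:
  plan: "0.7 0 -0.002 0.04 0 0 0;0.7 0 -0.002 0.08 0 0 0;0.7 0 -0.002 0.11 0 0 0;0.7 0 -0.002 0.125 0 0 0;0.7 0 -0.002 0.125 0 0 0"

```text
time_s: 4.95
position: [0.5601, 0.0097, 0.1154]
tcp_rot: [0.585, 0.769, 0.206, 0.155]
wrist_force: [-0.1, 0.2, -0.3]
grip_width: 0.0598
```

```bash
python3 - <<'E'
from fit import *; from go import *
C=slope([.566,.010,.27]); s=manip.get_state(); print('in cradle',C[0].T@(s['position']-C[1]),s['wrist_force'])
E
```

```text
in cradle [0.00765386 0.00126607 0.02488397] [-0.05546167  0.21238004 -0.26604577]
```

Request:
play_rows:
  plan: "0 0 0 0 0 0 0;0 0 0 0 0 0 0;0 0 0 0 0 0 0;0 0 0 0 0 0 0;0 0 0 0 0 0 0"

```text
time_s: 5.58
position: [0.5605, 0.0099, 0.1172]
tcp_rot: [0.584, 0.769, 0.207, 0.156]
wrist_force: [-5.2, 1.6, 7.7]
grip_width: 0.0387
```

Request:
play_rows:
  plan: "0 0 0 -0.02 0 0 0;0 0 0 -0.05 0 0 0;0 0 0 -0.09 0 0 0;0 0 0 -0.13 0 0 0;0 0 0 -0.13 0 0 0"

```text
time_s: 6.2
position: [0.4989, -0.0088, 0.2339]
tcp_rot: [0.584, 0.768, 0.208, 0.16]
wrist_force: [0.6, 0.1, -2.8]
grip_width: 0.039
```

```bash
python3 - <<'E'
from fit import *; from go import *
ty=-.295
rel([.4604,.3274,.15],tool(np.pi/2+ty)); print(manip.get_state()['grip_width'])
p=cam('wrist');save(p,'w2.png')
E
```

```text
pos [ 0.4989 -0.0088  0.2339] t 6.2 shift [0.3345 0.0034 0.0984] rv [ 0.517  -0.148   0.5526] F [ 0.6  0.1 -2.8]
0.03902386031713782
```

View pics/w2.png

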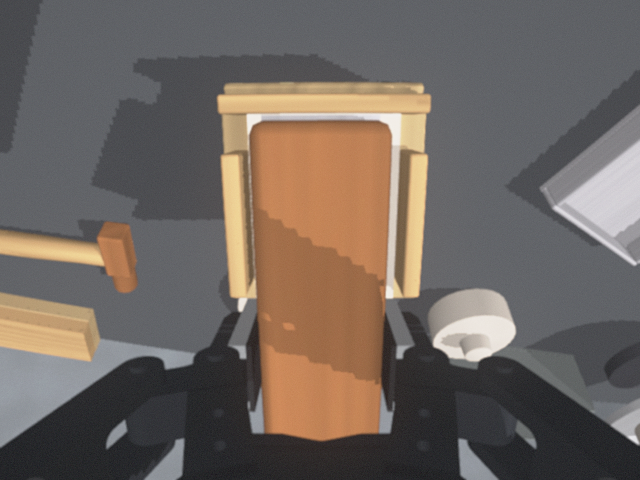

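Request:
play_rows:
  plan: "0 0.055 0 -0.005 0.09 -0.026 0.1;0 0.11 0 0 0.18 -0.05 0.2;0 0.165 0 0.005 0.27 -0.08 0.3;0 0.22 0 0.02 0.36 -0.1 0.4;0 0.275 0 0.04 0.45 -0.13 0.5"

```text
time_s: 6.88
position: [0.4502, 0.2161, 0.2066]
tcp_rot: [0.783, 0.621, 0.032, 0.022]
wrist_force: [1.4, 0.2, -1.3]
grip_width: 0.0388
```

```bash
python3 - <<'E'
from fit import *; from go import *
rel([.4604,.3274,.12],tool(np.pi/2-.295))
E
```

```text
pos [0.4502 0.2161 0.2066] t 6.88 shift [ 0.1087 -0.0218  0.0878] rv [ 0.0727 -0.0253  0.0654] F [ 1.4  0.2 -1.3]
```

Request:
play_rows:
  plan: "0 0.05 -0.01 0.01 0.073 -0.025 0.065;0 0.108 -0.022 0.03 0.073 -0.025 0.065;0 0.109 -0.022 0.06 0.073 -0.025 0.065;0 0.109 -0.022 0.088 0.073 -0.025 0.065;0 0.109 -0.022 0.088 0.073 -0.025 0.065"

```text
time_s: 7.5
position: [0.4571, 0.3263, 0.1146]
tcp_rot: [0.803, 0.596, -0.005, -0.001]
wrist_force: [0.2, -1.3, -2.4]
grip_width: 0.0392
```

```bash
python3 - <<'E'
from fit import *; from go import *
rel([.4604,.3274,.034],tool(np.pi/2-.295))
p=cam('wrist'); x=[.4604,.3274,-.295]
im=p['pixels'].copy();R,t=flat(x)
for P in(box(-.125,.125,-.075,.075,.03,.03),box(-.12,.12,-.07,.07,.005,.005)):
    cv2.polylines(im,[cv2.convexHull(proj(p,P@R.T+t).astype(np.float32)).astype(int)],True,(0,255,0),1)
cv2.imwrite('pics/w3.png',im)
E
```

```text
pos [0.4571 0.3263 0.1146] t 7.5 shift [0.0026 0.0034 0.0806] rv [-0.0068  0.0069  0.0011] F [ 0.2 -1.3 -2.4]
```

View pics/w3.png

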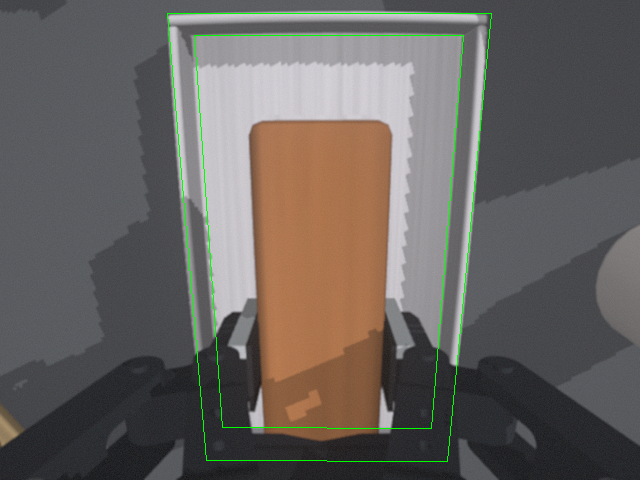

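Request:
play_rows:
  plan: "0 0.002 0.003 0.03 -0.007 0.007 0;0 0.002 0.003 0.06 -0.007 0.007 0;0 0.002 0.003 0.074 -0.007 0.007 0;0 0.002 0.003 0.08 -0.007 0.007 0;0 0.002 0.003 0.083 -0.007 0.007 0"

```text
time_s: 8.18
position: [0.4624, 0.3283, 0.0348]
tcp_rot: [0.803, 0.596, 0.003, 0.0]
wrist_force: [0.9, -0.5, -1.7]
grip_width: 0.0391
```

Request:
play_rows:
  plan: "0 0 0 0.0015 0 0 0;0 0 0 0.003 0 0 0;0 0 0 0.0045 0 0 0;0 0 0 0.0055 0 0 0;0 0 0 0.006 0 0 0"

```text
time_s: 8.8
position: [0.4631, 0.3287, 0.0314]
tcp_rot: [0.803, 0.596, 0.003, 0.0]
wrist_force: [-5.3, -3.7, 17.2]
grip_width: 0.039
```

Contact with the tray floor. Release and go up.

Request:
play_rows:
  plan: "0.7 0 0 0 0 0 0;0.7 0 0 -0.001 0 0 0;0.7 0 0 -0.001 0 0 0;0.7 0 0 -0.02 0 0 0;0.7 0 0 -0.06 0 0 0"

```text
time_s: 9.43
position: [0.4612, 0.3275, 0.0907]
tcp_rot: [0.803, 0.596, 0.001, 0.0]
wrist_force: [0.4, 0.5, 1.0]
grip_width: 0.0597
```

Request:
play_rows:
  plan: "0.7 0 0 -0.06 0 0 0;0.7 0 0 -0.12 0 0 0;0.7 0 0 -0.18 0 0 0;0.7 0 0 -0.21 0 0 0;0.7 0 0 -0.21 0 0 0"

```text
time_s: 10.05
position: [0.4624, 0.3283, 0.306]
tcp_rot: [0.803, 0.596, 0.005, 0.0]
wrist_force: [0.2, -0.4, 0.6]
grip_width: 0.0598
```

```bash
python3 - <<'E'
from fit import *; from go import *
rel([.487,-.295,.22],tool(-np.pi/2)); 
p=cam('wrist');save(p,'w4.png'); m=manip.outline_of('rasp',p); print([(round(o['conf'],2),o['position'],o['mask'].sum()) for o in m]); 
print(mask_fit([(p,m[0]['mask'])],RASP,lambda x:(flat(x)[0],flat(x)[1]+[0,0,.005]),np.array([.46,.327,-.295]),[.01,.01,.1]))
E
```

```text
pos [0.4624 0.3283 0.306 ] t 10.05 shift [-0.59    0.2038  0.0827] rv [-0.0099 -0.0117  2.8472] F [ 0.2 -0.4  0.6]
[(0.6, [193.5, 318.9], np.int64(6476)), (0.58, [9.8, 177.8], np.int64(1005))]
(array([ 0.46323728,  0.32709152, -0.29632433]), np.float64(0.0606258859448261))
```

View pics/w4.png

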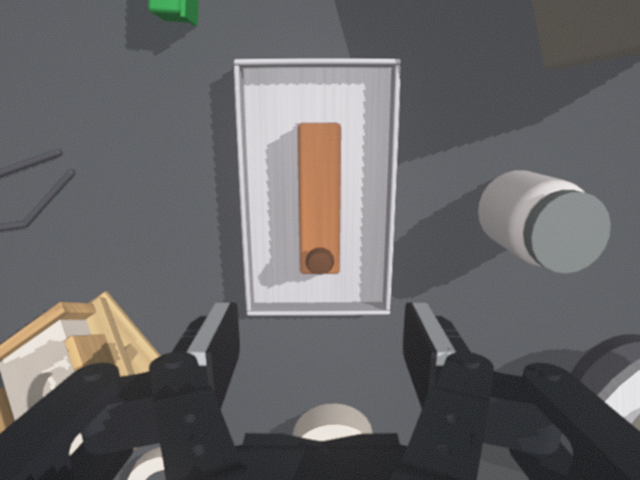

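Request:
play_rows:
  plan: "0.7 -0.04 0.014 0 0 0 0.18;0.7 -0.08 0.028 0 0 0 0.36;0.7 -0.12 0.042 0 0 0 0.54;0.7 -0.16 0.056 0 0 0 0.72;0.7 -0.2 0.07 0 0 0 0.9"

```text
time_s: 10.78
position: [0.468, 0.1138, 0.298]
tcp_rot: [0.983, 0.184, -0.001, -0.0]
wrist_force: [0.5, 0.8, -0.0]
grip_width: 0.06
```

```bash
python3 - <<'E'
from go import *
rel([.487,-.295,.25],tool(-np.pi/2)); print(manip.get_state()['joints'])
E
```

```text
pos [0.468  0.1138 0.298 ] t 10.78 shift [-0.1303  0.388   0.0479] rv [1.5000e-03 2.5000e-03 1.9415e+00] F [ 0.5  0.8 -0. ]
[ 1.86411506e-01 -1.34599624e-01  1.93903963e+00  5.88928829e-04
  1.33957434e+00 -1.84435786e-01]
```

Request:
play_rows:
  plan: "0.7 -0.014 0.04 0 0 0 0.18;0.7 -0.028 0.085 0 0 0 0.36;0.7 -0.042 0.13 0 0 0 0.54;0.7 -0.056 0.17 0 0 0 0.72;0.7 -0.07 0.21 0 0 0 0.9"

```text
time_s: 11.4
position: [0.4774, -0.1084, 0.2954]
tcp_rot: [0.964, -0.265, -0.003, 0.0]
wrist_force: [1.0, 0.7, -0.1]
grip_width: 0.0597
```

```bash
python3 - <<'E'
from go import *
rel([.487,-.295,.25],tool(-np.pi/2)); print(manip.get_state()['joints'])
E
```

```text
pos [ 0.4774 -0.1084  0.2954] t 11.4 shift [0.1038 0.1555 0.0451] rv [0.0053 0.0047 1.0353] F [ 1.   0.7 -0.1]
[-2.73851397e-01 -1.14283674e-01  1.92579448e+00 -4.54340634e-04
  1.33689740e+00  2.61776936e-01]
```

Request:
play_rows:
  plan: "0.7 0.02 0.03 0 0 0 0.18;0.7 0.04 0.06 0.01 0 0 0.36;0.7 0.06 0.095 0.02 0 0 0.54;0.7 0.085 0.13 0.03 0 0 0.72;0.7 0.104 0.156 0.045 0 0 0.9"

```text
time_s: 12.02
position: [0.4857, -0.2966, 0.2474]
tcp_rot: [0.751, -0.66, -0.005, 0.002]
wrist_force: [0.4, -0.1, -0.6]
grip_width: 0.0597
```

```bash
python3 - <<'E'
from fit import *; from go import *
p=cam('wrist'); m=manip.outline_of('cap',p); print([(round(o['conf'],2),o['position'],o['mask'].sum()) for o in m])
x,c=mask_fit([(p,m[0]['mask'])],CAP,flat,np.array([.487,-.295,0.]),[.01,.01,.1]);print(x,c)
r=manip.mark_of('cap_rib',p);print([(o['conf'],atz(p,o['position'],.069)) for o in r])
im=p['pixels'].copy();R,t=flat(x)
for P in CAP: cv2.polylines(im,[cv2.convexHull(proj(p,P@R.T+t).astype(np.float32)).astype(int)],True,(0,255,0),1)
cv2.imwrite('pics/w5.png',im)
rel([x[0],x[1],.14],tool(-np.pi/2+x[2]))
E
```

```text
[(0.85, [202.6, 316.7], np.int64(19087))]
[ 0.48650418 -0.29632918 -0.00568829] 0.0241485988954796
[(0.93, array([ 0.48349644, -0.29613459,  0.069     ]))]
pos [ 0.485  -0.2956  0.2463] t 12.18 shift [ 0.0017 -0.0027  0.1062] rv [0.0122 0.0063 0.1398] F [-0.1  0.6 -0.4]
```

View pics/w5.png

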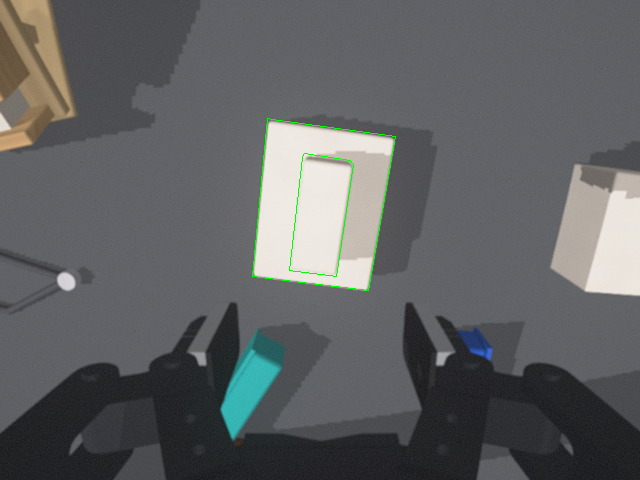

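Request:
play_rows:
  plan: "0.7 0.002 -0.003 0.05 0.012 0.006 0.14;0.7 0.002 -0.003 0.1 0.012 0.006 0.14;0.7 0.002 -0.003 0.13 0.012 0.006 0.14;0.7 0.002 -0.003 0.15 0.012 0.006 0.14;0.7 0.002 -0.003 0.15 0.012 0.006 0.14"

```text
time_s: 12.8
position: [0.4843, -0.2939, 0.0937]
tcp_rot: [-0.706, 0.708, 0.003, -0.0]
wrist_force: [-0.4, 0.2, 0.1]
grip_width: 0.0599
```

```bash
python3 - <<'E'
from go import *
rel([.4865,-.2963,.061],tool(-np.pi/2-.0057))
E
```

```text
pos [ 0.4843 -0.2939  0.0937] t 12.8 shift [ 0.0026 -0.0024  0.0327] rv [0.0052 0.0039 0.0022] F [-0.4  0.2  0.1]
```

Request:
play_rows:
  plan: "0.7 0.0026 -0.0024 0.012 0.005 0.004 0;0.7 0.0026 -0.0024 0.022 0.005 0.004 0;0.7 0.0026 -0.0024 0.03 0.005 0.004 0;0.7 0.0026 -0.0024 0.033 0.005 0.004 0;0.7 0.0026 -0.0024 0.033 0.005 0.004 0"

```text
time_s: 13.42
position: [0.4865, -0.2963, 0.0605]
tcp_rot: [-0.706, 0.708, 0.0, -0.0]
wrist_force: [0.7, 0.1, 0.5]
grip_width: 0.0595
```

Request:
play_rows:
  plan: "0 0 0 0 0 0 0;0 0 0 0 0 0 0;0 0 0 0 0 0 0;0 0 0 0 0 0 0;0 0 0 0 0 0 0"

```text
time_s: 14.05
position: [0.4869, -0.2964, 0.0612]
tcp_rot: [-0.706, 0.708, -0.0, 0.0]
wrist_force: [0.2, 1.4, 5.9]
grip_width: 0.0349
```

```bash
python3 - <<'E'
from fit import *; from go import *
s=manip.get_state(); R,t=flat([.4865,-.2963,-.0057]); R0=Ro.from_quat(s['tcp_rot']).as_matrix()
print('cap in tool',R0.T@(t-s['position']),'\n',(R0.T@R).round(3),s['wrist_force'],s['grip_width'])
np.savez('cit.npz',p=R0.T@(t-s['position']),R=R0.T@R)
E
```

```text
cap in tool [-0.00012584  0.00047467  0.06121674] 
 [[ 0.002 -1.     0.   ]
 [-1.    -0.002 -0.001]
 [ 0.001 -0.    -1.   ]] [0.17704986 1.39166575 5.92475285] 0.034918726797673216
```

Request:
play_rows:
  plan: "0 0 0 -0.02 0 0 0;0 0 0 -0.05 0 0 0;0 0 0 -0.1 0 0 0;0 0 0 -0.15 0 0 0;0 0 0 -0.2 0 0 0"

```text
time_s: 14.68
position: [0.4854, -0.2958, 0.2601]
tcp_rot: [-0.706, 0.708, 0.002, -0.001]
wrist_force: [0.1, -0.8, -6.0]
grip_width: 0.035
```

```bash
cat >> go.py <<'E'
def capgoal(off,cr=(.566,.010,.27)):
    "tool pose for the cap (seen in cradle frame at off), cap x = cradle x"
    from fit import slope
    d=np.load('cit.npz'); Rc,tc=slope(list(cr)); R=Rc@d['R'].T
    return tc+Rc@np.array(off)-R@d['p'],R
E
python3 - <<'E'
from go import *
rel(*capgoal([.02,0,.10])); s=manip.get_state();print(s['joints'],s['grip_width'])
E
```

```text
pos [ 0.4854 -0.2958  0.2601] t 14.68 shift [-0.289  -0.019   0.0207] rv [ 0.5239 -0.069  -0.2698] F [ 0.1 -0.8 -6. ]
[-5.90918526e-01  5.91944356e-02  1.82169105e+00 -4.29279346e-04
  1.26433184e+00  9.83644948e-01] 0.03498685154488945
```

Request:
play_rows:
  plan: "0 -0.03 0 0 0.06 -0.007 -0.03;0 -0.065 -0.005 0 0.14 -0.016 -0.065;0 -0.1 -0.01 0 0.22 -0.027 -0.105;0 -0.135 -0.01 0 0.3 -0.037 -0.145;0 -0.17 -0.012 0 0.37 -0.047 -0.185"

```text
time_s: 15.3
position: [0.4957, -0.1244, 0.2572]
tcp_rot: [0.756, -0.628, 0.11, -0.145]
wrist_force: [-0.6, 0.4, -6.3]
grip_width: 0.035
```

```bash
python3 - <<'E'
from go import *
rel(*capgoal([.02,0,.10]))
E
```

```text
pos [ 0.4957 -0.1244  0.2572] t 15.3 shift [-0.1133 -0.0224  0.0291] rv [ 0.157  -0.0209 -0.0837] F [-0.6  0.4 -6.3]
```

Request:
play_rows:
  plan: "0 -0.03 -0.007 0 0.05 -0.006 -0.025;0 -0.06 -0.015 0 0.1 -0.012 -0.05;0 -0.09 -0.022 0.01 0.157 -0.02 -0.083;0 -0.113 -0.0224 0.029 0.157 -0.021 -0.083;0 -0.113 -0.0224 0.029 0.157 -0.021 -0.083"

```text
time_s: 15.92
position: [0.5014, -0.0052, 0.2343]
tcp_rot: [0.771, -0.584, 0.152, -0.204]
wrist_force: [-0.5, -0.0, -6.5]
grip_width: 0.0351
```

```bash
python3 - <<'E'
from fit import *; from go import *
rel(*capgoal([.008,0,.03]))
d=np.load('cit.npz')
p=cam('wrist'); s=manip.get_state()
im=p['pixels'].copy()
R0=Ro.from_quat(s['tcp_rot']).as_matrix(); R=R0@d['R'];t=s['position']+R0@d['p']
def dr(parts,R,t,c):
    for P in parts: cv2.polylines(im,[cv2.convexHull(proj(p,P@R.T+t).astype(np.float32)).astype(int)],True,c,1)
dr(CAP,R,t,(0,255,0))
R,t=slope([.566,.010,.27]);dr([box(-.04,.06,-.067,-.055,0,.01),box(-.04,.06,.055,.067,0,.01),box(-.077,-.065,-.067,.067,0,.01)],R,t,(255,0,0))
cv2.imwrite('pics/w6.png',im)
E
```

```text
pos [ 0.5014 -0.0052  0.2343] t 15.93 shift [0.003  0.0057 0.0669] rv [0.0096 0.0052 0.0008] F [-0.5 -0.  -6.5]
```

View pics/w6.png

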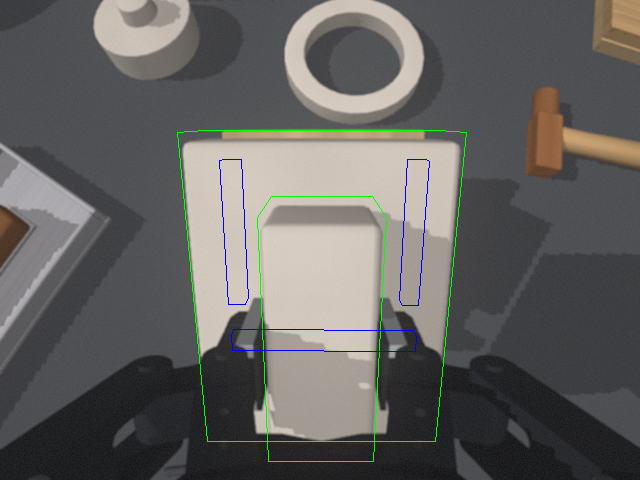

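```bash
cat > held.py <<'E'
from fit import *; from go import *
def held(lim=290,name='w.png',cr=(.566,.010,.27)):
    d=np.load('cit.npz'); p=cam('wrist'); s=manip.get_state(); R0=Ro.from_quat(s['tcp_rot']).as_matrix()
    m=manip.outline_of('cap',p); m=m[0]; print('conf',round(m['conf'],2),m['mask'].sum())
    M=m['mask'].astype(np.uint8)
    def pose(x):  # x: pitch about tool x, slip y, z about TCP
        r=Ro.from_rotvec([x[0],0,0]).as_matrix(); return r@d['R'], r@d['p']+[0,x[1],x[2]]
    def rend(x):
        R,t=pose(x); a=np.zeros((480,640),np.uint8)
        for P in CAP: cv2.fillConvexPoly(a,np.round(cv2.convexHull(proj(p,(P@R.T+t)@R0.T+s['position']).astype(np.float32))*16).astype(np.int32),1,shift=4)
        return a
    def cost(x): a=rend(x)[:lim]; return (a!=M[:lim]).sum()/a.sum()+ (x[1]/.03)**2+(x[2]/.03)**2
    r=minimize(cost,[.0,0,0],method='Nelder-Mead',options=dict(initial_simplex=[[0,0,0],[.15,0,0],[0,.006,0],[.05,0,.006]],xatol=1e-4,fatol=1e-5))
    print('pitch,slip',r.x.round(4),r.fun, cost([0,0,0]))
    R,t=pose(r.x); im=p['pixels'].copy()
    for P in CAP: cv2.polylines(im,[cv2.convexHull(proj(p,(P@R.T+t)@R0.T+s['position']).astype(np.float32)).astype(int)],True,(0,255,0),1)
    cv2.imwrite('pics/'+name,im)
    C=slope(list(cr)); Rw=C[0].T@R0@R; print('cap in cradle',(C[0].T@(s['position']+R0@t-C[1])).round(4),'rotvec',Ro.from_matrix(Rw).as_rotvec().round(3))
    return t,R
E
python3 - <<'E'
from held import *
t,R=held(name='w7.png'); np.savez('cit2.npz',p=t,R=R)
E
```

```text
conf 0.84 62264
pitch,slip [-0.0702 -0.0002  0.0008] 0.010552049618533241 0.06683054585554125
cap in cradle [0.0134 0.0003 0.0983] rotvec [0.001 0.074 0.   ]
```

```bash
cp cit2.npz cit.npz; python3 - <<'E'
from go import *
rel(*capgoal([.006,0,.025]))
E
```

```text
pos [ 0.5049 -0.0076  0.239 ] t 16.07 shift [-0.0005  0.0132  0.0739] rv [ 0.0721  0.0001 -0.0006] F [ 0.5 -0.5 -5.7]
```

Request:
play_rows:
  plan: "0 0 0.003 0.01 0.02 0 0;0 0 0.006 0.03 0.04 0 0;0 -0.0005 0.01 0.05 0.06 0 0;0 -0.0005 0.013 0.068 0.072 0 0;0 -0.0005 0.013 0.074 0.072 0 0"

```text
time_s: 16.7
position: [0.5289, -0.0011, 0.167]
tcp_rot: [0.761, -0.579, 0.176, -0.232]
wrist_force: [0.7, 0.5, -5.7]
grip_width: 0.0349
```

```bash
python3 - <<'E'
from held import *
t,R=held(name='w8.png'); np.savez('cit2.npz',p=t,R=R)
rel(*capgoal([.005,0,.01]))
E
```

```text
conf 0.65 61268
pitch,slip [ 0.0232 -0.0001  0.0001] 0.026505633414967596 0.03399783260666851
cap in cradle [ 0.0068 -0.0007  0.0239] rotvec [ 0.    -0.021 -0.002]
pos [ 0.5297 -0.0009  0.1683] t 16.8 shift [-0.0007  0.0022  0.0146] rv [ 0.0009 -0.0002 -0.0013] F [-0.2 -0.1 -5.5]
```

View pics/w8.png

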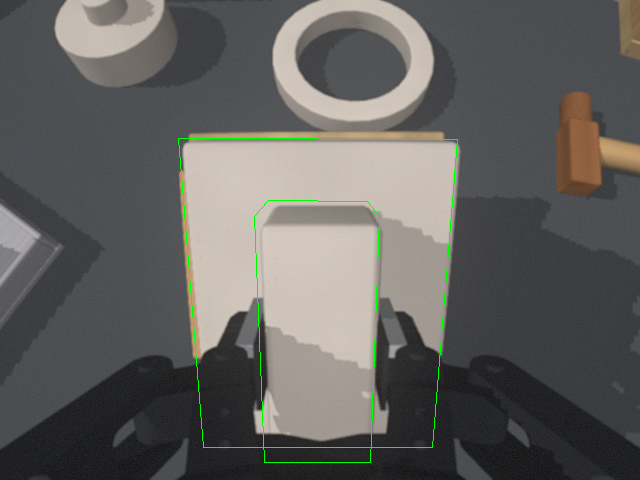

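```bash
python3 - <<'E'
from held import *
p=cam('wrist');save(p,'w9raw.png');R,t=slope([.566,.010,.27])
for z in(0,-.01,.01):
  for x in(.06,.07,.0775): print(z,x,proj(p,np.array([[x,.067,z],[x,-.067,z]])@R.T+t).round(1).tolist())
print('cheek L outer top',proj(p,np.array([[.06,.067,.01],[-.04,.067,.01],[.06,.055,.01]])@R.T+t).round(1).tolist())
g=p['pixels'];h=cv2.cvtColor(g,cv2.COLOR_BGR2HSV)
w=(h[...,1]>70)&(h[...,0]>8)&(h[...,0]<30)
for r in(133,135,137,180,220,260,300,340):
  c=np.where(w[r,150:480])[0]+150; print(r,c.min() if len(c) else None,c.max() if len(c) else None,len(c))
E
```

```text
0 0.06 [[185.1, 168.8], [449.3, 168.8]]
0 0.07 [[184.0, 148.8], [450.3, 148.7]]
0 0.0775 [[183.2, 133.6], [451.0, 133.5]]
-0.01 0.06 [[191.0, 168.2], [443.6, 168.2]]
-0.01 0.07 [[190.0, 149.1], [444.6, 149.0]]
-0.01 0.0775 [[189.3, 134.5], [445.3, 134.5]]
0.01 0.06 [[178.6, 169.5], [455.4, 169.5]]
0.01 0.07 [[177.4, 148.5], [456.5, 148.5]]
0.01 0.0775 [[176.6, 132.6], [457.3, 132.5]]
cheek L outer top [[178.6, 169.5], [192.2, 359.3], [203.0, 169.3]]
133 None None 0
135 213 441 224
137 190 442 253
180 180 184 5
220 182 187 6
260 185 190 6
300 188 194 7
340 192 198 7
```

Request:
play_rows:
  plan: "0 -0.0015 0.001 0.006 0 0 0;0 -0.0015 0.0015 0.011 0 0 0;0 -0.0015 0.002 0.015 0 0 0;0 -0.0015 0.002 0.018 0 0 0;0 -0.0015 0.0025 0.02 0 0 0"

```text
time_s: 17.48
position: [0.5386, 0.003, 0.1508]
tcp_rot: [0.761, -0.579, 0.178, -0.233]
wrist_force: [0.3, -0.2, -6.0]
grip_width: 0.035
```

```bash
python3 - <<'E'
from held import *
rel(*capgoal([.003,0.001,0]))
E
```

```text
pos [0.5386 0.003  0.1508] t 17.48 shift [-0.0003  0.0031  0.0046] rv [-0.0002 -0.0005 -0.0008] F [ 0.3 -0.2 -6. ]
```

Descend slowly by 1 mm rows until touch.

Request:
play_rows:
  plan: "0 0 0.0003 0.001 0 0 0;0 0 0.0005 0.002 0 0 0;0 0 0.0007 0.003 0 0 0;0 0 0.001 0.004 0 0 0;0 0 0.001 0.005 0 0 0"

```text
time_s: 18.1
position: [0.5422, 0.0037, 0.1486]
tcp_rot: [0.761, -0.578, 0.179, -0.234]
wrist_force: [-4.0, 3.3, 7.6]
grip_width: 0.0347
```

```bash
python3 - <<'E'
from held import *
s=manip.get_state();print(s['wrist_force'],s['torque'])
cp=np.load('cit.npz');R0=Ro.from_quat(s['tcp_rot']).as_matrix();C=slope([.566,.01,.27])
print('est cap in cradle',C[0].T@(s['position']+R0@cp['p']-C[1]),Ro.from_matrix(C[0].T@R0@cp['R']).as_rotvec(),'F cradle',C[0].T@s['wrist_force'])
p=cam('wrist');save(p,'w10.png')
E
```

```text
[-4.03489184  3.32741177  7.63033819] [0.65076996 0.65431582 0.4037167 ]
est cap in cradle [0.00810848 0.00033304 0.00107368] [-0.00102907 -0.00422962 -0.00098179] F cradle [1.21606578 4.28309512 8.10865971]
```

View pics/w10.png

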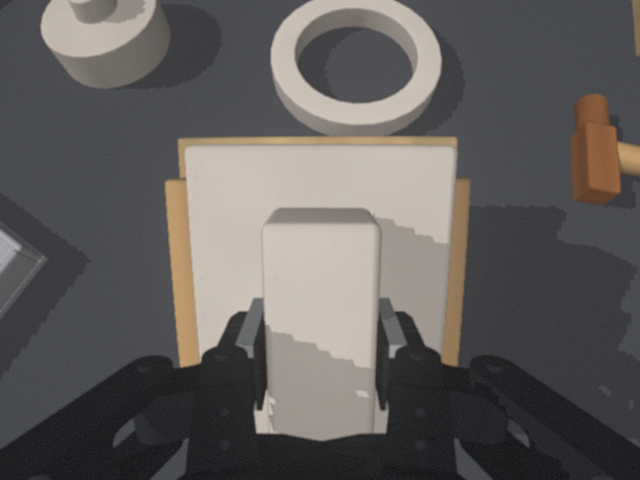

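```bash
python3 - <<'E'
from held import *
for o in([.0075,.001,.0025],[0.001,.001,.0025],[-.001,.001,.001],[-.001,.001,-.001]): rel(*capgoal(o))
E
```

```text
pos [0.5423 0.0037 0.1486] t 18.15 shift [-0.0006  0.0003 -0.0015] rv [-0.0043 -0.0012 -0.0008] F [-4.   2.6  6.6]
pos [0.5423 0.0037 0.1486] t 18.15 shift [-0.0006  0.0068 -0.002 ] rv [-0.0043 -0.0012 -0.0008] F [-4.   2.6  6.6]
pos [0.5423 0.0037 0.1486] t 18.15 shift [-0.0006  0.0089 -0.0006] rv [-0.0043 -0.0012 -0.0008] F [-4.   2.6  6.6]
pos [0.5423 0.0037 0.1486] t 18.15 shift [-0.0006  0.0091  0.0013] rv [-0.0043 -0.0012 -0.0008] F [-4.   2.6  6.6]
```

Request:
play_rows:
  plan: "0 -0.0006 0.001 -0.0015 0 0 0;0 -0.0008 0.003 -0.0016 0 0 0;0 -0.0008 0.005 -0.0016 0 0 0;0 -0.0008 0.007 -0.0015 0 0 0;0 -0.0008 0.0085 -0.001 0 0 0"

```text
time_s: 18.77
position: [0.535, 0.0025, 0.1449]
tcp_rot: [0.76, -0.578, 0.179, -0.235]
wrist_force: [-1.2, 1.8, -1.6]
grip_width: 0.0346
```

```bash
cat > st.py <<'E'
from held import *
s=manip.get_state()
cp=np.load('cit.npz');R0=Ro.from_quat(s['tcp_rot']).as_matrix();C=slope([.566,.01,.27])
print(round(s['time_s'],2),'est',(C[0].T@(s['position']+R0@cp['p']-C[1])).round(4),Ro.from_matrix(C[0].T@R0@cp['R']).as_rotvec().round(4),'F cradle',(C[0].T@s['wrist_force']).round(1),'M',(C[0].T@s['torque']).round(2))
for o in([-.001,.001,.0005],[-.002,.001,-.001]): rel(*capgoal(o))
E
python3 st.py
```

```text
18.77 est [-0.0001  0.0011  0.0015] [-0.001  -0.0048 -0.0015] F cradle [-1.4  2.  -1.1] M [ 0.45  0.73 -0.12]
pos [0.535  0.0025 0.1449] t 18.77 shift [0.0002 0.0007 0.0009] rv [-0.0048 -0.0011 -0.0014] F [-1.2  1.8 -1.6]
pos [0.535  0.0025 0.1449] t 18.77 shift [0.0001 0.0018 0.0023] rv [-0.0048 -0.0011 -0.0014] F [-1.2  1.8 -1.6]
```

Request:
play_rows:
  plan: "0 0 0.001 0 0 0 0;0 0 0.002 0 0 0 0;0 0 0.003 0.0003 0 0 0;0 0 0.0035 0.0008 0 0 0;0 0 0.0035 0.001 0 0 0"

```text
time_s: 19.4
position: [0.5343, 0.0019, 0.1443]
tcp_rot: [0.76, -0.578, 0.18, -0.236]
wrist_force: [-2.4, 2.2, 7.1]
grip_width: 0.0347
```

```bash
python3 st.py
```

```text
19.4 est [-0.0009  0.0006  0.0014] [-0.0017 -0.0083 -0.0013] F cradle [2.  2.7 7. ] M [ 0.78  0.34 -0.1 ]
pos [0.5343 0.0019 0.1443] t 19.4 shift [-0.0003 -0.0003  0.0009] rv [-0.0083 -0.0018 -0.0011] F [-2.4  2.2  7.1]
pos [0.5343 0.0019 0.1443] t 19.4 shift [-0.0003  0.0008  0.0023] rv [-0.0083 -0.0018 -0.0011] F [-2.4  2.2  7.1]
```

Request:
play_rows:
  plan: "0 0 0.002 -0.0005 0 0 0;0 0 0.003 -0.0005 0 0 0;0 0 0.004 -0.0005 0 0 0;0 0 0.005 0 0 0 0;0 0 0.005 0.0005 0 0 0"

```text
time_s: 20.02
position: [0.5334, 0.0015, 0.1445]
tcp_rot: [0.759, -0.578, 0.182, -0.238]
wrist_force: [1.4, 8.8, 9.8]
grip_width: 0.0348
```

```bash
python3 st.py
```

```text
20.02 est [-0.0012  0.0005  0.0021] [-0.0017 -0.0142 -0.0014] F cradle [8.1 8.2 6.7] M [ 1.6  -0.83  0.05]
pos [0.5334 0.0015 0.1445] t 20.02 shift [-0.0004 -0.001   0.0017] rv [-0.0142 -0.0019 -0.0013] F [1.4 8.8 9.8]
pos [0.5334 0.0015 0.1445] t 20.02 shift [-0.0004  0.0001  0.0031] rv [-0.0142 -0.0019 -0.0013] F [1.4 8.8 9.8]
```

Request:
play_rows:
  plan: "0 -0.0005 -0.001 0 0 0 0;0 -0.001 -0.001 0 0.005 0 0;0 -0.0015 -0.001 0 0 0 0;0 -0.0015 -0.001 0 0 0 0;0 -0.0015 -0.001 0 0 0 0"

```text
time_s: 20.65
position: [0.5336, 0.0027, 0.1447]
tcp_rot: [0.759, -0.578, 0.182, -0.237]
wrist_force: [-0.2, -2.9, -1.8]
grip_width: 0.035
```

```bash
python3 st.py; python3 - <<'E'
from held import *
t,R=held(name='w11.png')
p=cam('wrist');save(p,'w11raw.png');h=cv2.cvtColor(p['pixels'],cv2.COLOR_BGR2HSV)
w=(h[...,1]>70)&(h[...,0]>8)&(h[...,0]<30)
C=slope([.566,.01,.27])
for r in(190,220,250,280,310):
  c=np.where(w[r,120:520])[0]+120; g=np.where(np.diff(c)>50)[0]; print(r,c.min(),c[g],c[g+1],c.max())
print('cheeks pred',proj(p,np.array([[x,y,.01] for x in(.06,0) for y in(.067,.055,-.055,-.067)])@C[0].T+C[1]).round(1).tolist())
print('cap pred home top edge',proj(p,np.array([[x,y,.033] for x in(.06,0) for y in(.05,-.05)])@C[0].T+C[1]).round(1).tolist())
E
```

```text
20.65 est [-0.0007  0.0016  0.002 ] [-0.0025 -0.0138 -0.0013] F cradle [-1.8 -2.8 -1.1] M [-0.53  1.06  0.12]
pos [0.5336 0.0027 0.1447] t 20.65 shift [ 0.0008 -0.0004  0.0015] rv [-0.0138 -0.0026 -0.0011] F [-0.2 -2.9 -1.8]
pos [0.5336 0.0027 0.1447] t 20.65 shift [0.0008 0.0007 0.0029] rv [-0.0138 -0.0026 -0.0011] F [-0.2 -2.9 -1.8]
conf 0.85 60549
pitch,slip [-0.0032  0.0001 -0.0002] 0.025421033952938373 0.02676517204356051
cap in cradle [-0.0011  0.0018  0.0021] rotvec [-0.002 -0.01  -0.001]
190 170 [185] [456] 471
220 172 [188] [454] 470
250 174 [190] [451] 468
280 176 [192] [449] 466
310 179 [194] [446] 464
cheeks pred [[166.9, 155.0], [194.2, 154.6], [450.6, 154.7], [477.9, 155.1], [175.7, 289.1], [201.5, 289.2], [443.2, 289.0], [468.9, 288.8]]
cap pred home top edge [[189.5, 153.6], [456.1, 153.6], [198.2, 306.3], [447.1, 306.0]]
```

Request:
play_rows:
  plan: "0 0 0.001 0.0005 0 0 0;0 0 0.002 0.001 -0.004 0 0;0 0 0.003 0.0015 -0.008 0 0;0 0 0.003 0.002 -0.01 0 0;0 0 0.003 0.002 -0.01 0 0"

```text
time_s: 21.42
position: [0.5344, 0.0031, 0.1443]
tcp_rot: [0.76, -0.578, 0.18, -0.236]
wrist_force: [-3.7, -0.1, 9.1]
grip_width: 0.0349
```

```bash
python3 st.py
```

```text
21.43 est [-0.0006  0.0018  0.0012] [-0.002  -0.0082 -0.0018] F cradle [1.4 0.9 9.6] M [ 0.35  0.56 -0.1 ]
pos [0.5344 0.0031 0.1443] t 21.43 shift [ 0.0009 -0.      0.0007] rv [-0.0082 -0.0021 -0.0017] F [-3.7 -0.1  9.1]
pos [0.5344 0.0031 0.1443] t 21.43 shift [0.0009 0.0011 0.0021] rv [-0.0082 -0.0021 -0.0017] F [-3.7 -0.1  9.1]
```

Request:
play_rows:
  plan: "0 0 0 -0.0005 0 0 0;0.3 0 0 -0.0005 0 0 0;0.7 0 0 -0.0005 0 0 0;0.7 0 0 -0.0005 0 0 0;0.7 0 0 -0.0005 0 0 0"

```text
time_s: 22.05
position: [0.5343, 0.003, 0.1449]
tcp_rot: [0.76, -0.578, 0.181, -0.236]
wrist_force: [-0.8, 0.6, -0.2]
grip_width: 0.0595
```

```bash
python3 st.py; python3 -c "
from held import *
print(manip.get_state()['grip_width'])"
```

```text
22.05 est [-0.0003  0.0017  0.0018] [-0.0021 -0.0087 -0.002 ] F cradle [-0.6  0.8  0.1] M [-0.02  0.18  0.01]
pos [0.5343 0.003  0.1449] t 22.05 shift [0.0008 0.0003 0.0012] rv [-0.0087 -0.0023 -0.0019] F [-0.8  0.6 -0.2]
pos [0.5343 0.003  0.1449] t 22.05 shift [0.0008 0.0014 0.0027] rv [-0.0087 -0.0023 -0.0019] F [-0.8  0.6 -0.2]
0.05948205790322779
```

Free and force-less; retreat along the tool axis.

Request:
play_rows:
  plan: "0.7 0 0 -0.015 0 0 0;0.7 0 0 -0.04 0 0 0;0.7 0 0 -0.08 0 0 0;0.7 0 0 -0.12 0 0 0;0.7 0 0 -0.14 0 0 0"

```text
time_s: 22.68
position: [0.4578, -0.0184, 0.263]
tcp_rot: [0.759, -0.578, 0.183, -0.236]
wrist_force: [-0.0, -0.5, 0.2]
grip_width: 0.0595
```

```bash
python3 - <<'E'
from held import *
p=cam('wrist'); m=manip.outline_of('cap',p); print([(round(o['conf'],2),np.round(o['position']),o['mask'].sum()) for o in m])
def pz(x): # free pose in cradle near home
    C=slope([.566,.01,.27]); r=Ro.from_rotvec([0,x[3],x[2]]).as_matrix(); return C[0]@r, C[1]+C[0]@np.array([x[0],x[1],x[4]])
x,c=mask_fit([(p,m[0]['mask'])],CAP,pz,np.zeros(5),[.005,.005,.05,.05,.004]);print('cap in cradle x,y,yaw,pitch,z',x.round(4),c)
im=p['pixels'].copy(); C=slope([.566,.01,.27])
for P in CAP+[box(-.04,.06,-.067,-.055,0,.01),box(-.04,.06,.055,.067,0,.01),box(-.077,-.065,-.067,.067,0,.01)]:
    cv2.polylines(im,[cv2.convexHull(proj(p,P@C[0].T+C[1]).astype(np.float32)).astype(int)],True,(0,255,0),1)
s=cam('scene'); b=cv2.resize(s['pixels'][150:320,270:480],(315*2,255*2),interpolation=cv2.INTER_CUBIC)
a=cv2.resize(im[20:420,150:500],(350,400))
cv=np.zeros((510,800,3),np.uint8); cv[:400,:350]=a; cv[:,350:]=b[:,90:540]
cv2.imwrite('pics/w12.png',cv)
E
```

```text
[(0.71, array([222., 314.]), np.int64(23824))]
cap in cradle x,y,yaw,pitch,z [-0.0015  0.0021  0.0051  0.0015 -0.0051] 0.012984038067075487
```

View pics/w12.png

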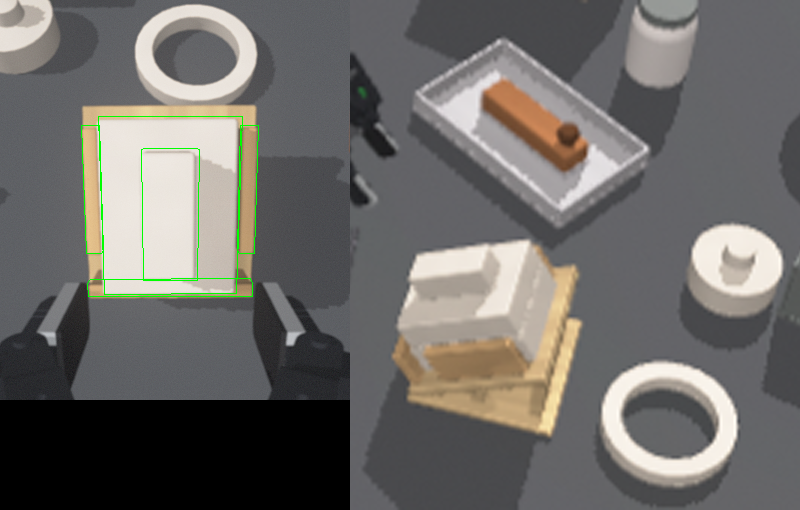

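```bash
python3 -c "
from bench import manip
print(manip.finish_job())"
```

```text
the job is handed in; nothing more can be done
None
```

The job is handed in at about 23 s of the 61 s allowed. The rasp is in the tool tray and the mould top is in its place on the lower half.

**Rasp:** I lifted it out of the stand and set it flat in the middle of the tray. A near view afterwards put it within about 3 mm of the tray's centre and parallel to its sides.

**Mould top:** I took it by the rib, but it swung about 4 degrees in the grip, so I tilted the tool to make up for that. I then lowered it onto the face, slid it down-slope until the stop resisted, centred it between the cheeks, and let go once it was lying on the face and against the stop. The highest reading I saw while doing this was about 13 N.

**Last check:** After I let go, a fit to the wrist picture gave these numbers for the mould top:

| Measure | Fit result |
|---|---|
| Along the slope | 1.5 mm past nominal, toward the stop |
| Sideways | 2 mm off the middle (play is 5 mm each side) |
| Turn (yaw) | 0.3 degrees |
| Tilt (pitch) | 0.1 degrees |
| Height | 5 mm below nominal |

- **Disagreement on height:** The mould top cannot sit 5 mm into the lower half. The arm's own readings put it 1 to 2 mm above the face, so I take this as an error in the fit.
- **Disagreement on centring:** Just before release the cheeks showed equally wide on both sides, which suggests it sits nearer the middle than the fit's 2 mm.
- **Earlier bad fit:** One fit made before lowering gave a pitch that disagreed with the picture. I went by the picture.

I did not touch any of the other things on the bench.

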